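# Stroke the sole of the teaching foot along its dots

### The job

Rehearse the sole-stroke reflex test on the teaching foot: run the fingertips along the row of raised dots, from the green one at the heel, up the outer edge and across to the red one under the big toe, clearly pushing in each dot in turn so that it stays down, skipping none. Press gently, leave the foot lying where it is, do not pick anything up, and leave everything else on the table undisturbed.

Things in the scene. Friction and masses are not known exactly. Their poses are not given: they have to be found in the camera images.
- foot: Beige model of a left foot, sole up, loose (2 kg) on its white base plate 270 x 112 x 12 mm. Origin: centre of the plate's underside; x to the toes, y to the big-toe side, z up. Sole level, 58 to 60 mm above the table; only five domed dots rise above it, in a J from heel along the outer edge and across to the ball of the big toe, neighbours 50 to 58 mm apart. May lie turned any way.
- heel_end (a point): end of the heel, at x -126, y 0, z 60 mm of the foot
- toe_end (a point): end of the big toe, at x 133, y 34, z 60 mm of the foot
- dot1_top (a point): Top of dot 1 (GREEN, under the heel, first of the row; at x -92, y 0 mm in the foot's frame). Domed plastic cap 33 mm across, its top 8 to 10 mm above the sole (68 mm above the table) before it is pushed; its flanks slope at only about 30 degrees, so that a fingertip gliding level over the sole presses it down in passing. The point goes down with the cap.
- dot1 (a joint): How far dot 1 is pushed in, m: 0 = standing up (start), 0.007 = end of travel (then its top is 61 mm above the table, still just above the sole). It resists with about 1.3 N all the way and stays where it is left; it counts as pushed in from 0.0025 and as standing below 0.0015.
- dot2_top (a point): Top of dot 2 (blue, second; at x -45, y -16 mm). Domed plastic cap 33 mm across, its top 8 to 10 mm above the sole (68 mm above the table) before it is pushed; its flanks slope at only about 30 degrees, so that a fingertip gliding level over the sole presses it down in passing. The point goes down with the cap.
- dot2 (a joint): How far dot 2 is pushed in, m: 0 = standing up (start), 0.007 = end of travel (then its top is 61 mm above the table, still just above the sole). It resists with about 1.3 N all the way and stays where it is left; it counts as pushed in from 0.0025 and as standing below 0.0015.
- dot3_top (a point): Top of dot 3 (blue, third; at x 5, y -24 mm). Domed plastic cap 33 mm across, its top 8 to 10 mm above the sole (68 mm above the table) before it is pushed; its flanks slope at only about 30 degrees, so that a fingertip gliding level over the sole presses it down in passing. The point goes down with the cap.
- dot3 (a joint): How far dot 3 is pushed in, m: 0 = standing up (start), 0.007 = end of travel (then its top is 61 mm above the table, still just above the sole). It resists with about 1.3 N all the way and stays where it is left; it counts as pushed in from 0.0025 and as standing below 0.0015.
- dot4_top (a point): Top of dot 4 (blue, fourth, on the outer ball; at x 55, y -26 mm). Domed plastic cap 33 mm across, its top 8 to 10 mm above the sole (68 mm above the table) before it is pushed; its flanks slope at only about 30 degrees, so that a fingertip gliding level over the sole presses it down in passing. The point goes down with the cap.
- dot4 (a joint): How far dot 4 is pushed in, m: 0 = standing up (start), 0.007 = end of travel (then its top is 61 mm above the table, still just above the sole). It resists with about 1.3 N all the way and stays where it is left; it counts as pushed in from 0.0025 and as standing below 0.0015.
- dot5_top (a point): Top of dot 5 (RED, under the ball of the big toe, last of the row; at x 79, y 27 mm). Domed plastic cap 33 mm across, its top 8 to 10 mm above the sole (68 mm above the table) before it is pushed; its flanks slope at only about 30 degrees, so that a fingertip gliding level over the sole presses it down in passing. The point goes down with the cap.
- dot5 (a joint): How far dot 5 is pushed in, m: 0 = standing up (start), 0.007 = end of travel (then its top is 61 mm above the table, still just above the sole). It resists with about 1.3 N all the way and stays where it is left; it counts as pushed in from 0.0025 and as standing below 0.0015.
- file: bystander: loose yellow nail file with a dark face, 150 x 20 x 5 mm, long axis x, lying beside the foot; origin under its centre
- jar: bystander: loose cream jar, 52 mm across, 50 mm high, beside the foot; origin under its centre
- pumice: bystander: loose grey pumice stone 70 x 42 x 28 mm, beside the foot; origin under its centre
- beaker: bystander: loose glass beaker 74 mm across, with small disc tools in it up to 120 mm high; origin under its centre
- burbox: bystander: loose clear box of burs, 80 x 110 x 78 mm; origin under its centre
- spray: bystander: loose green glass bottle with black cap, 68 mm across, 170 mm high; origin under its centre
- tray: bystander: loose steel instrument tray 120 x 180 x 28 mm; origin under its centre

How it is judged:
On the way, in this order (a step that is already met when the one before it is completed fails the run):
1. dot 1 is pushed in while the next one still stands up (value of joint dot1 above 0.0025 m and value of joint dot2 below 0.0015 m), for 0.05 s.
2. dot 2 is pushed in while the next one still stands up (value of joint each of dot1, dot2 above 0.0025 m and value of joint dot3 below 0.0015 m), for 0.05 s.
3. dot 3 is pushed in while the next one still stands up (value of joint each of dot1, dot2, dot3 above 0.0025 m and value of joint dot4 below 0.0015 m), for 0.05 s.
4. dot 4 is pushed in while the next one still stands up (value of joint each of dot1, dot2, dot3, dot4 above 0.0025 m and value of joint dot5 below 0.0015 m), for 0.05 s.
5. dot 5 is pushed in while all the others are pushed in (value of joint each of dot1, dot2, dot3, dot4, dot5 above 0.0025 m), for 0.05 s.
At the end, for the whole second after the job is handed in: All five dots are pushed in by more than 2.5 mm of their 7 mm; the foot is level and at rest, both its ends within 25 mm of where they were (all of step 5 and distance of each of heel_end, toe_end from where it was at the start of the episode below 0.025 m and linear speed of foot below 0.02 m/s and angle between foot's own z axis and vertical below 0.05 rad); the robot touches nothing.
It fails at once if a dot is pushed in before the one that precedes it in the row ((value of joint dot2 above 0.0025 m and value of joint dot1 below 0.0025 m) or (value of joint dot3 above 0.0025 m and value of joint dot2 below 0.0025 m) or (value of joint dot4 above 0.0025 m and value of joint dot3 below 0.0025 m) or (value of joint dot5 above 0.0025 m and value of joint dot4 below 0.0025 m)).
It fails at once if the foot is shoved, turned or lifted: either end of it moves more than 25 mm (distance of any of heel_end, toe_end from where it was at the start of the episode above 0.025 m).
It fails at once if the foot is lifted more than 10 mm or tipped more than 0.15 rad (height (world z) of foot above 0.01 m or angle between foot's own z axis and vertical above 0.15 rad).
It fails at once if the fingers press on the foot or its dots with more than 30 N (contact force between the fingers and foot above 30 N).
It fails at once if a bystander is moved more than 20 mm (distance of any of file, jar, pumice, beaker, burbox, spray, tray from where it was at the start of the episode above 0.02 m).
It also fails if it takes over 42 s, if anything falls off the work surface, if the arm or the gripper's body presses on something with over 40 N, if the wrist force passes 120 N, or if a joint passes its speed limit or range.

### The arm

A 7-joint arm with a two-finger parallel gripper is mounted at the origin on the work surface. World frame = base frame: x ahead of the robot, y to its left, z up, the work surface at z = 0. Lengths are in m, angles in rad, forces in N, time in s.
With the tool pointing down it reaches from about 0.4 to 0.85 m from the base axis. Payload 10.4 kg.
Tool frame: the origin (TCP) lies midway between the tips of the shut fingers; the grasp point (between the pads) lies 19 mm behind it; z points along the fingers, y is the line along which they close (so a half turn about z gives the same grasp; the last joint's range is limited). The gripper opens to 87 mm and grips with 3 to 60 N. Pads are 19 mm wide; open, the fingers measure 117 mm over their backs; the gripper's body (75 mm by 190 mm) begins 51 mm behind the grasp point.
Start: joints at [1.154, 0.332, -0.065, 1.46, 0.022, 1.35, -0.088], TCP at [0.24, -0.577, 0.223] pointing down, gripper open.
Joint ranges: [-2.6, 2.6], [-0.5, 2.12], [-1.47, 1.34], [0.16, 2.42], [-1.27, 4.41], [0.06, 2.06], [-2.6, 2.6]. Speed limits (rad/s): [2.22, 2.22, 2.79, 2.79, 3.14, 3.14, 3.14].

### API

Orientations are given as a unit quaternion [x, y, z, w].
In Python, from bench import r gives the robot as it stands.
- The arm moves only by the tool arm_command, never from a script. Its argument "moves" is one flat list of numbers, 4 for each row, row after row: the shift along the tool's x, y, z in cm, then the turn about the tool's z in degrees. A call has 1 to 12 rows; each row shifts and turns the commanded pose from where the row before left it, along the tool's axes as they then stand; what a row does not reach is not made up. A row lasts 1/12 s, in which the tool goes at most 41.7 mm and 7.16 degrees, less where a joint would pass 70% of its speed; a pose out of reach is approached as far as the arm can. A call with a gripper value outside its range is refused whole. "fingers" is the opening in per cent of the stroke, from 0 (shut) to 100 (fully open), set as the call begins (left out, the last holds). The fingers move at their own pace and stop on an object; "squeeze" is the grip in N (left out, the last holds). Time passes only in rows, so rows that do not move let the fingers close. It gives the time, the measured TCP pose, the force, the opening and the grip force at its end, in the units of the state.
- r.read_state(): the state, without advancing time (a new reading comes with each control period).
- r.camera(name): name is "scene" or "top" or "wrist"; returns the picture (400x640x3 uint8, red, green, blue); there is no depth.
- r.camera_info(name): a dict with "fx", "fy", "cx", "cy" (pixels), "k1" (the pictures are not rectified: a ray, as slopes to the right and down, at radius r is drawn at 1 + k1 r^2 times it, then the intrinsics apply), "origin" and "attitude" of the camera in the world. Camera axes: x right, y up, looking along -z (the intrinsics and any distortion apply to the point x, -y, -z); pixel columns grow to the right and rows downward; lengths in m; the calibration is good to about 2 mm. A picture is of the moment at which its call begins: read the wrist's pose just before it. camera_info takes no time and is no camera call; for the wrist camera it gives the pose at the moment of the call.
- r.close_job(): hands the job in; it is judged then, once.
The state is a dict: "time": time; "joint_positions": joint angles; "joint_vel": joint speeds; "joint_torque": joint torques, N m; "ee_pos": TCP position; "eef_rot": TCP orientation; "ft_force": force on the tool from outside, world axes, zero at the start; "torque": the same for the moment, N m; "width": finger opening in m; "grip_force": force on a finger pad.
Only numpy, scipy, OpenCV 4.12 (cv2) and the standard library are available. Lean on these libraries where they do the work, as an engineer would, in place of code of your own. Each camera call takes 0.05 s, during which the arm holds its last target. There are 200 camera calls.

## Working session

There is one attempt and no reset: what is moved stays moved. The work goes in short steps, Python scripts to look and compute and a tool call to move; the robot and the scene stay as the last step left them, time stands still between calls to the robot, and variables do not carry over. Pictures are saved under pics/ and viewed, at most 10 in all, crops included, and the job is handed in when it is done.

Besides the shell and the picture viewer there is one more tool, called after "Emit:" as name(argument=value, ...) on one line, values as JSON. arm_command: Moves the arm, as the interface text tells. Its arguments: {"type":"object","properties":{"moves":{"type":"array"},"fingers":{"type":"number"},"squeeze":{"type":"number"}},"required":["moves"]}

```bash
mkdir -p pics; ls
python3 - <<'E'
from bench import r
import cv2
s=r.read_state();print(s)
for n in("top","scene"):
    print(r.camera_info(n));cv2.imwrite(f"pics/{n}0.png",r.camera(n)[:,:,::-1])
E
```

```text
pics
{'time': 0.0, 'joint_positions': array([ 1.15439813,  0.33288624, -0.06468346,  1.46097183,  0.02165095,
        1.34990348, -0.08850391]), 'joint_vel': array([-0.00136815,  0.00306163, -0.00057067, -0.00033434, -0.00067117,
       -0.00131593, -0.00061288]), 'joint_torque': array([ 5.11033995e-04, -6.23259044e+01,  2.50446709e-02, -3.89908326e+01,
       -6.13119593e-02,  3.98093252e-02,  1.73330241e-04]), 'ee_pos': array([ 0.23962549, -0.57680317,  0.22173038]), 'eef_rot': array([ 9.80676354e-01,  1.95635752e-01, -2.04501420e-04, -7.07259558e-04]), 'ft_force': array([ 0.58430249,  0.19057649, -0.59838083]), 'torque': array([-0.05660985, -0.02125294,  0.0108555 ]), 'grip_force': 0.0, 'width': 0.08692351165564997}
{'fx': 367.8386068253823, 'fy': 367.8386068253823, 'cx': 320.0812257400677, 'cy': 209.00029601812105, 'k1': -0.05086721353986028, 'origin': array([ 0.4075636 , -0.00593928,  1.05848448]), 'attitude': array([-0.0659124 ,  0.05751306,  0.70658431, -0.70220113])}
{'fx': 388.55643780601014, 'fy': 388.55643780601014, 'cx': 319.65859519807793, 'cy': 206.77888569153043, 'k1': -0.015146442827940176, 'origin': array([ 1.16785516, -0.26212303,  1.02672874]), 'attitude': array([0.24661375, 0.15720301, 0.51545848, 0.80546349])}
```

View pics/top0.png

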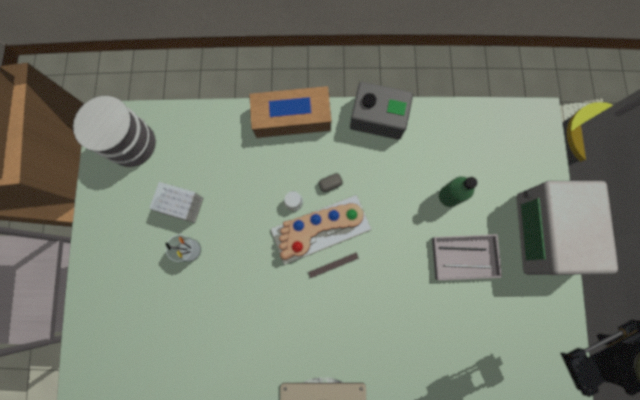

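View pics/scene0.png

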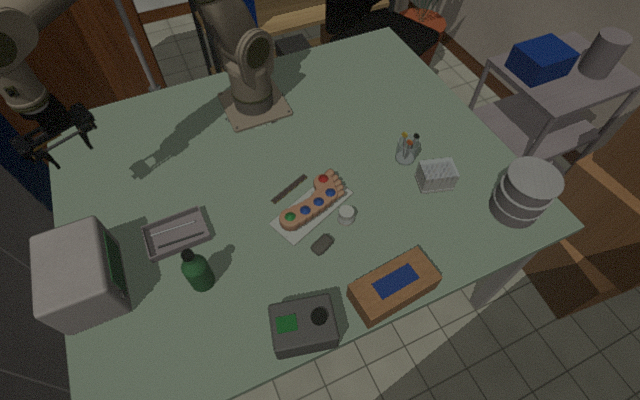

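The top view shows green at (352,215), blue at (334,215), (316,219) and (299,225), and red at (297,246). The jar is at (292,200), the pumice at (330,183) and the file at (333,264). The scene view agrees. Next I'll get colour centroids and fit the foot pose.

```bash
cat > h.py <<'E'
import numpy as np,cv2
from scipy.spatial.transform import Rotation as R
from scipy.optimize import least_squares
D=np.array([[-92,0],[-45,-16],[5,-24],[55,-26],[79,27]])/1000
def ray(ci,uv,z):
    K=np.array([[ci['fx'],0,ci['cx']],[0,ci['fy'],ci['cy']],[0,0,1]])
    p=cv2.undistortPoints(np.float64(uv).reshape(-1,1,2),K,np.array([ci['k1'],0,0,0.]))[:,0]
    d=R.from_quat(ci['attitude']).apply(np.c_[p[:,0],-p[:,1],-np.ones(len(p))])
    return ci['origin']+d*((z-ci['origin'][2])/d[:,2])[:,None]
def fit(P):
    f=lambda q:((D@np.array([[np.cos(q[2]),np.sin(q[2])],[-np.sin(q[2]),np.cos(q[2])]])+q[:2])-P).ravel()
    return min((least_squares(f,[*P.mean(0),a]) for a in(0,2,4)),key=lambda s:s.cost)
def cents(im,box):
    u0,v0,u1,v1=box;c=im[v0:v1,u0:u1].astype(float);out=[]
    R_,G,B=c[...,0],c[...,1],c[...,2]
    for w,m in(('g',(G>R_*1.6)&(G>B*1.3)),('b',(B>R_*1.3)&(B>G*1.3)),('r',(R_>2*G)&(R_>2*B))):
        n,l,s,ce=cv2.connectedComponentsWithStats(m.astype(np.uint8))
        out+=[(w,*(ce[i]+[u0,v0]).round(2),int(s[i,4])) for i in range(1,n) if s[i,4]>15]
    return out
E
python3 - <<'E'
from h import *
from bench import r
order={'top':lambda b:-b[1],'scene':lambda b:b[1]}
for n,box in(('top',(265,195,375,265)),('scene',(265,165,355,240))):
    im=cv2.imread(f'pics/{n}0.png')[:,:,::-1];c=cents(im,box);print(n,c)
    ci=r.camera_info(n)
    g=[x for x in c if x[0]=='g'];b=sorted([x for x in c if x[0]=='b'],key=order[n]);rd=[x for x in c if x[0]=='r']
    if len(g)==1 and len(b)==3 and len(rd)==1:
        P=ray(ci,[x[1:3] for x in g+b+rd],0.064)[:,:2];s=fit(P)
        print(P.round(4),s.x,(s.fun*1000).round(1))
ci=r.camera_info('top')
print('jar,pumice,file ends',ray(ci,[(292,200),(330,183),(309,275),(358,254)],0.02).round(3))
E
```

```text
top [('g', np.float64(351.37), np.float64(213.95), 62), ('b', np.float64(333.5), np.float64(214.88), 80), ('b', np.float64(315.51), np.float64(218.94), 81), ('b', np.float64(298.28), np.float64(225.15), 81), ('r', np.float64(296.91), np.float64(246.44), 80)]
[[ 0.5688 -0.0801]
 [ 0.5666 -0.0312]
 [ 0.5557  0.0181]
 [ 0.5389  0.0652]
 [ 0.481   0.0686]] [0.53509979 0.00487049 1.94726822] [ 0.1 -0.6 -0.1  0.1 -0.1  0.2  0.1  0.4 -0.  -0.2]
scene [('g', np.float64(289.58), np.float64(216.39), 59), ('b', np.float64(330.0), np.float64(192.18), 55), ('b', np.float64(318.17), np.float64(201.38), 60), ('b', np.float64(304.63), np.float64(209.79), 62), ('r', np.float64(322.76), np.float64(178.31), 49)]
[[ 0.5724 -0.0835]
 [ 0.5696 -0.0341]
 [ 0.5587  0.0152]
 [ 0.5427  0.0625]
 [ 0.4845  0.0652]] [5.38473525e-01 1.82285202e-03 1.94679407e+00] [-0.1 -0.2  0.3 -0.1  0.2  0.1 -0.2  0.  -0.1  0.2]
jar,pumice,file ends [[ 0.618  0.087  0.02 ]
 [ 0.667 -0.023  0.02 ]
 [ 0.405  0.038  0.02 ]
 [ 0.462 -0.1    0.02 ]]
```

Both cameras agree within 4 mm and the fit residuals are under 1 mm. I'll shut the fingers, square the tool to the world axes and travel high.

Emit:
arm_command(moves=[0, 0, 0, 5.64, 0, 0, 0, 5.64, 0, 0, 0, 5.64, 0, 0, 0, 5.64, 1.65, -2.5, 0, 0, 1.65, -2.5, 0, 0, 1.65, -2.5, 0, 0, 1.65, -2.5, 0, 0, 1.65, -2.5, 0, 0, 1.65, -2.5, 0, 0, 1.65, -2.5, 0, 0, 1.65, -2.5, 0, 0], fingers=0, squeeze=10)

```text
time: 1.1
ee_pos: [0.3722, -0.3757, 0.2223]
eef_rot: [1.0, 0.0, -0.0, -0.0]
ft_force: [-0.0, -0.2, -0.4]
width: 0.0152
grip_force: 0.0
```

Emit:
arm_command(moves=[1.65, -2.5, 0, 0, 1.65, -2.5, 0, 0, 1.65, -2.5, 0, 0, 1.65, -2.5, 0, 0, 1.65, -2.5, 0, 0, 1.65, -2.5, 0, 0, 1.65, -2.5, 0, 0, 1.65, -2.5, 0, 0, 1.65, -2.5, 0, 0, 1, -1, 0, 0, 0, 0, 0, 0, 0, 0, 0, 0])

```text
time: 2.1
ee_pos: [0.5303, -0.1417, 0.2221]
eef_rot: [1.0, 0.001, -0.0, -0.0]
ft_force: [-0.3, -0.3, -0.8]
width: 0.0
grip_force: 0.0
```

Emit:
arm_command(moves=[1, -1.5, 0, 0, 1, -1.5, 0, 0, 1, -1.5, 0, 0, 1, -1.5, 0, 0, 0, 0, 2.5, 0, 0, 0, 2.5, 0, 0, 0, 2.5, 0, 0, 0, 0, 0, 0, 0, 0, 0])

```text
time: 2.85
ee_pos: [0.5692, -0.0835, 0.147]
eef_rot: [1.0, -0.001, -0.001, 0.0]
ft_force: [-0.2, 0.8, 0.6]
width: 0.0003
grip_force: 0.0
```

Run:
```python
from h import *
from bench import r
ci=r.camera_info('wrist');s=r.read_state();print(s['ee_pos'],s['eef_rot'],ci)
im=r.camera('wrist');cv2.imwrite('pics/w1.png',im[:,:,::-1])
c=[x for x in cents(im,(0,0,640,400)) if x[3]>200]
for x in c:print(x,ray(ci,[x[1:3]],0.064).round(4))
im=r.camera('scene');cv2.imwrite('pics/s1.png',cv2.resize(im[140:260,220:400,::-1],None,fx=4,fy=4))
```

```text
[ 0.56915434 -0.08346139  0.14695652] [ 9.99998816e-01 -8.12326185e-04 -1.30517637e-03  6.39431126e-05] {'fx': 289.140281503767, 'fy': 289.140281503767, 'cx': 315.12147444984294, 'cy': 199.26826870159763, 'k1': -0.010672936182559597, 'origin': array([ 0.64522686, -0.08370375,  0.30915194]), 'attitude': array([ 0.10218535, -0.10237186,  0.70015816, -0.69918288])}
('g', np.float64(313.04), np.float64(202.13), 838) [[ 0.5693 -0.0817  0.064 ]]
('b', np.float64(257.92), np.float64(205.28), 902) [[ 0.5665 -0.0326  0.064 ]]
('b', np.float64(204.65), np.float64(216.74), 876) [[0.5557 0.0162 0.064 ]]
('b', np.float64(156.38), np.float64(233.49), 832) [[0.5393 0.0626 0.064 ]]
('r', np.float64(164.32), np.float64(296.3), 204) [[0.4721 0.0656 0.064 ]]
```

View pics/w1.png

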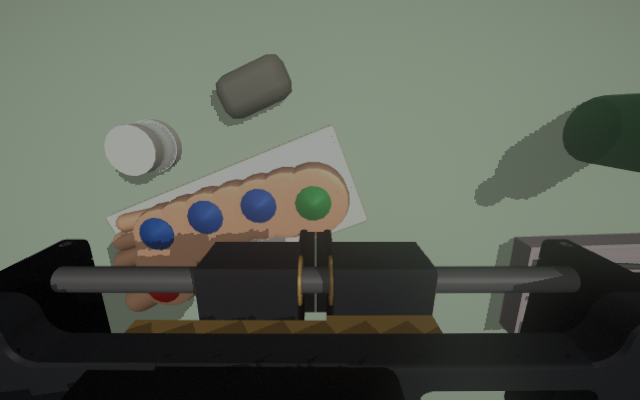

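View pics/s1.png

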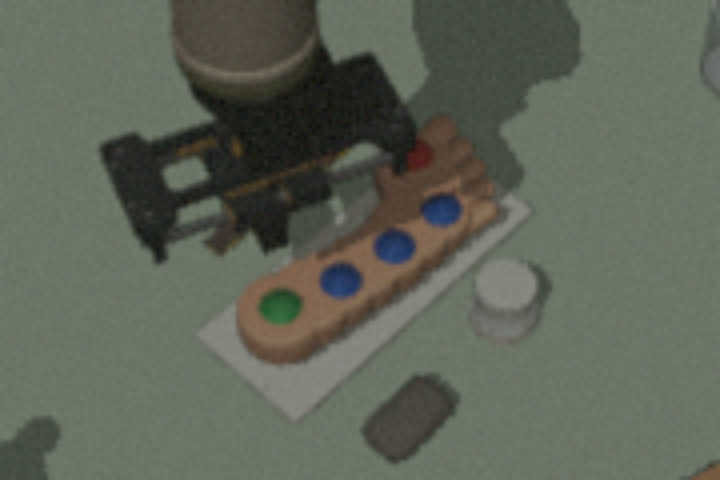

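The wrist view shows green at (313,202), right at the fingertips' foot, and blue at (258,205), (205,217) and (156,233), with the red one half hidden. Positions match the other cameras within 2 mm. Now the press on dot 1.

Emit:
arm_command(moves=[0.1, -0.2, 2.5, 0, 0, 0, 2.5, 0, 0, 0, 1.5, 0, 0, 0, 0.8, 0, 0, 0, 0.4, 0, 0, 0, 0.3, 0, 0, 0, 0.2, 0, 0, 0, 0.15, 0, 0, 0, 0, 0, 0, 0, 0, 0])

```text
time: 3.78
ee_pos: [0.5719, -0.0803, 0.0648]
eef_rot: [1.0, -0.0, 0.001, 0.0]
ft_force: [0.7, 0.2, 1.2]
width: 0.0003
grip_force: 0.6
```

Emit:
arm_command(moves=[0, 0, 0.1, 0, 0, 0, 0.05, 0, 0, 0, 0, 0, 0, 0, 0, 0])

```text
time: 4.12
ee_pos: [0.5714, -0.0801, 0.0626]
eef_rot: [1.0, 0.0, 0.0, 0.0]
ft_force: [-0.4, -1.2, 1.1]
width: 0.0008
grip_force: 0.6
```

Run:
```python
from bench import r
for i in range(4):
    s=r.read_state();print(s['time'],s['ee_pos'].round(4),s['ft_force'].round(2));r.camera('top')
```

```text
4.1167 [ 0.5714 -0.0801  0.0626] [-0.35 -1.18  1.08]
4.1667 [ 0.5714 -0.0801  0.0626] [ 1.83 -0.15  1.14]
4.2167 [ 0.5714 -0.0801  0.0626] [ 0.99 -0.87  0.73]
4.2667 [ 0.5714 -0.0801  0.0626] [ 0.38 -0.09  1.36]
```

Force is about 1.2 N at z = 62.6 mm, so dot 1 is down about 5 mm. Now gliding to dot 2.

Emit:
arm_command(moves=[-0.05, -0.6, 0, 0, -0.05, -0.6, 0, 0, -0.05, -0.6, 0, 0, -0.05, -0.6, 0, 0, -0.05, -0.6, 0, 0, -0.05, -0.6, 0, 0, -0.05, -0.6, 0, 0, -0.05, -0.55, 0, 0, 0, 0, 0, 0, 0, 0, 0, 0])

```text
time: 5.15
ee_pos: [0.5673, -0.0317, 0.0626]
eef_rot: [1.0, 0.001, 0.0, -0.0]
ft_force: [0.3, 1.0, 1.5]
width: 0.0003
grip_force: 0.6
```

Run:
```python
from h import *
from bench import r
s=r.read_state();print(s['ee_pos'].round(4),s['ft_force'].round(2))
ci=r.camera_info('wrist');im=r.camera('wrist')
cv2.imwrite('pics/w2.png',im[:,:,::-1])
for x in cents(im,(0,0,640,400)):
    if x[3]>150: print(x,ray(ci,[x[1:3]],0.062).round(4))
```

```text
[ 0.5673 -0.0317  0.0626] [0.26 1.01 1.48]
('g', np.float64(396.09), np.float64(237.01), 155) [[ 0.5707 -0.0814  0.062 ]]
('b', np.float64(169.05), np.float64(297.06), 337) [[0.5276 0.064  0.062 ]]
```

View pics/w2.png

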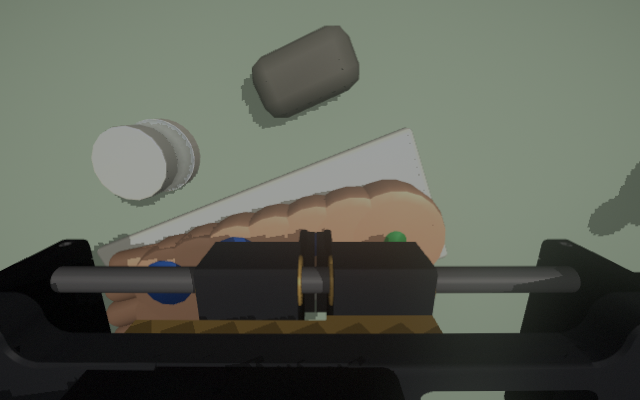

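The pushed green dot (396,237) now shows as a small cap, the fingers are on dot 2 and the foot has not moved. On to dot 3, then dot 4.

Emit:
arm_command(moves=[-0.13, -0.6, 0, 0, -0.13, -0.6, 0, 0, -0.13, -0.6, 0, 0, -0.13, -0.6, 0, 0, -0.13, -0.6, 0, 0, -0.13, -0.6, 0, 0, -0.13, -0.6, 0, 0, -0.13, -0.6, 0, 0, 0, 0, 0, 0, 0, 0, 0, 0])

```text
time: 6.03
ee_pos: [0.5568, 0.0163, 0.0626]
eef_rot: [1.0, 0.001, 0.0, -0.0]
ft_force: [0.5, 0.6, 0.1]
width: 0.0007
grip_force: 0.6
```

Emit:
arm_command(moves=[-0.2, -0.6, 0, 0, -0.2, -0.6, 0, 0, -0.2, -0.6, 0, 0, -0.2, -0.6, 0, 0, -0.2, -0.6, 0, 0, -0.2, -0.6, 0, 0, -0.2, -0.6, 0, 0, -0.2, -0.5, 0, 0, 0, 0, 0, 0, 0, 0, 0, 0])

```text
time: 6.87
ee_pos: [0.5407, 0.0631, 0.0626]
eef_rot: [1.0, 0.0, -0.0, -0.0]
ft_force: [-0.7, 0.1, 0.7]
width: 0.0006
grip_force: 0.6
```

Run:
```python
from h import *
from bench import r
f=[]
for i in range(10):
    f.append(r.read_state()['ft_force']);im=r.camera('scene')
print(np.mean(f,0))
cv2.imwrite('pics/s2.png',cv2.resize(im[150:250,250:380,::-1],None,fx=6,fy=6,interpolation=cv2.INTER_CUBIC))
```

```text
[-0.26335559  0.78332975  0.75584745]
```

View pics/s2.png

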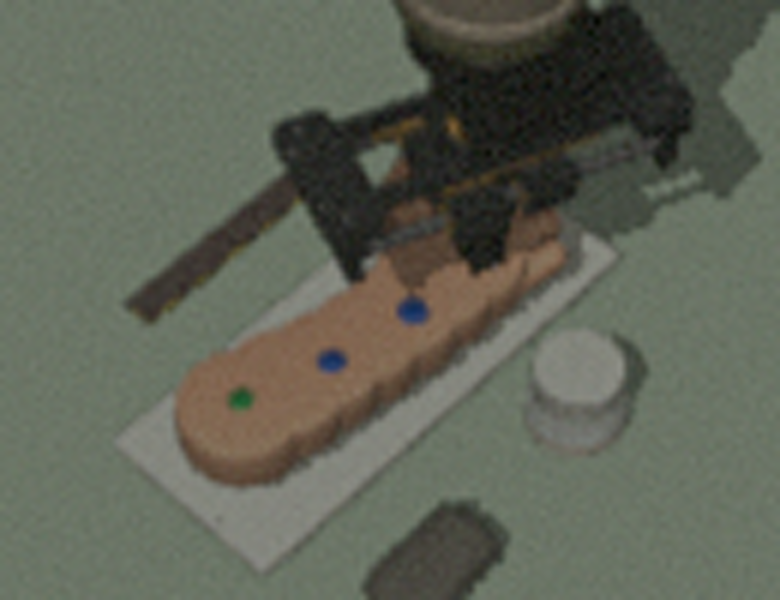

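Green (240,399) and blue (332,360) and (412,310) have all shrunk to small pushed-in caps, with the fingers on dot 4. Now across to the red one, then lift.

Emit:
arm_command(moves=[-0.6, -0.04, 0, 0, -0.6, -0.04, 0, 0, -0.6, -0.04, 0, 0, -0.6, -0.04, 0, 0, -0.6, -0.04, 0, 0, -0.6, -0.04, 0, 0, -0.6, -0.04, 0, 0, -0.6, -0.04, 0, 0, -0.6, -0.04, 0, 0, -0.4, -0.02, 0, 0, 0, 0, 0, 0, 0, 0, 0, 0])

```text
time: 8.37
ee_pos: [0.4824, 0.0661, 0.0624]
eef_rot: [1.0, 0.0, -0.0, 0.0]
ft_force: [-0.7, -0.3, 0.2]
width: 0.0004
grip_force: 0.6
```

Emit:
arm_command(moves=[0, 0, -0.5, 0, 0, 0, -1.5, 0, 0, 0, -3, 0, 0, 0, -3, 0, 0, 0, -3, 0, -3, 0, -1, 0, -3, 0, -1, 0, 0, 0, 0, 0, 0, 0, 0, 0])

```text
time: 9.12
ee_pos: [0.4228, 0.066, 0.1936]
eef_rot: [1.0, 0.0, 0.001, 0.001]
ft_force: [-0.0, -0.3, -0.3]
width: 0.0005
grip_force: 0.0
```

Run:
```python
from h import *
from bench import r
im=r.camera('wrist');ci=r.camera_info('wrist')
a=im[:,:,::-1];cv2.imwrite('pics/w3.png',a)
for x in cents(im,(0,0,640,400)):
    if x[3]>40: print(x,ray(ci,[x[1:3]],0.062).round(4))
im=r.camera('scene');cv2.imwrite('pics/s3.png',cv2.resize(im[150:250,250:380,::-1],None,fx=6,fy=6,interpolation=cv2.INTER_CUBIC))
```

```text
('g', np.float64(476.06), np.float64(34.57), 102) [[ 0.5688 -0.081   0.062 ]]
('b', np.float64(420.78), np.float64(39.25), 202) [[ 0.5647 -0.0308  0.062 ]]
('b', np.float64(366.57), np.float64(52.2), 249) [[0.5538 0.0183 0.062 ]]
('b', np.float64(315.81), np.float64(71.29), 280) [[0.5374 0.0651 0.062 ]]
('r', np.float64(313.23), np.float64(133.78), 272) [[0.48   0.0677 0.062 ]]
```

View pics/s3.png

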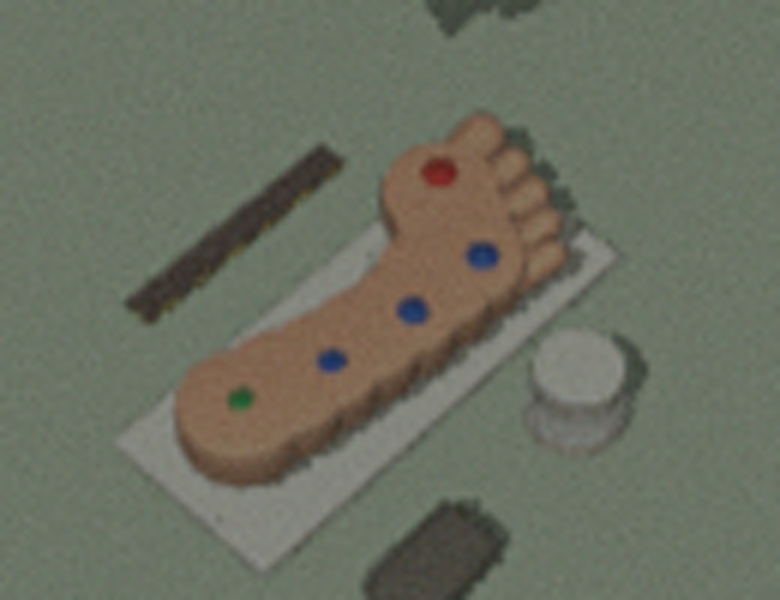

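All five dots (240,399), (332,360), (412,310), (482,255) and (440,172) show as small pushed-in caps. Foot, file, jar and pumice are where they were, and the arm is clear, so I'm handing in.

```bash
python3 -c "
from bench import r
print(r.close_job())"
```

```text
the job is handed in; nothing more can be done
None
```

I stroked all five dots in order from green to red and, in the last pictures, all are pushed in, with the foot, file, jar and pumice where they were; I handed the job in at about 9 s, but no verdict came back.

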